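Push a loaded parts bin up the ramp until it drops behind the lip

ROBOT

A 7-joint arm with a two-finger parallel gripper is mounted at the origin on a cart in front of the work surface, level with it; the furniture and walls round the work are solid. World frame = base frame: x ahead of the robot, y to its left, z up, the work surface at z = 0. Lengths are in m, angles in rad, forces in N, time in s.
With the tool pointing down it reaches from about 0.35 to 0.9 m from the base axis. Payload 7.2 kg.
Tool frame: the origin (TCP) lies midway between the tips of the shut fingers; the grasp point (between the pads) lies bot.tcp_to_grasp behind it (bot.tcp_to_grasp is the distance from the TCP to the grasp point, in m); z points along the fingers, y is the line along which they close (so a half turn about z gives the same grasp; the last joint's range is limited). The gripper opens to 85 mm and grips with 20 to 120 N. Pads are 22 mm wide; open, the fingers measure 114 mm over their backs; the gripper's body (76 mm by 85 mm) begins 54 mm behind the grasp point. The pads swing forward as they close: fully open they stand 13 mm farther back than shut.
Start: joints at [1.161, 0.411, -0.013, 1.596, 0.006, 1.134, -0.082], TCP at [0.209, -0.589, 0.231] pointing down, gripper open.
Joint ranges: [-2.95, 2.95], [-0.29, 1.99], [-1.47, 1.44], [0.14, 2.54], [-1.03, 4.17], [0.13, 1.85], [-2.86, 2.86]. Speed limits (rad/s): [2.39, 2.39, 3.01, 3.01, 3.14, 3.14, 3.14].

INTERFACE

Orientations are given as a unit quaternion [w, x, y, z].
In Python, from plant import bot, fingers, solver, readout, viewer, order gives the robot as it stands. Calls block until the motion is done:
- bot.move_ptp(position, orientation): joint-space move of the TCP to a pose.
- bot.servo_line(position, rot=None, velocity=0.15, guard=None): straight line of the TCP; rot=None keeps the orientation; velocity is the mean speed in m/s. With guard (N) it stops when the force on the tool has changed by that much, and returns True; else False.
- bot.set_joints(angles): joint-space move.
- fingers.gripper_to(opening, effort=None): opening from 0.0 (shut) to 1.0 (fully open); effort is the grip in N (None keeps the last); returns when the fingers have stopped.
- bot.dwell(seconds).
- solver.solve_ik(position, orientation): joint angles nearest the present ones, or None.
- readout.get_state(): the state.
- viewer.grab_frame(name): name is "side" or "top"; returns the picture (400x640x3 uint8, blue, green, red); there is no depth.
- viewer.camera_model(name): a dict with "vfov" (degrees; the focal length in pixels is half the picture's height over the tangent of half this angle, whatever the lens; pixels are square), "cx", "cy" (the principal point, pixels), "camera_from_world" (4x4, takes a point from world to camera coordinates). Camera axes: x right, y down, z forward; pixel columns grow to the right and rows downward; lengths in m; the calibration is good to about 2 mm. A picture is of the moment at which its call begins. camera_model takes no time and is no camera call.
A pose or a line that the arm cannot do raises bot.IKError and nothing moves.
- order.hand_in(): hands the job in; it is judged then, once.
The state is a dict: "time": time; "joint_positions": joint angles; "qvel": joint speeds; "effort": joint torques, N m; "ee_pos": TCP position; "tcp_rot": TCP orientation; "contact_force": force on the tool from outside, world axes, zero at the start; "moment": the same for the moment, N m; "width": opening from 0.0 (shut) to 1.0 (fully open); "finger_force": force on a finger pad.
Only numpy, scipy, OpenCV 4.12 (cv2) and the standard library are available. Lean on these libraries where they do the work, as an engineer would, in place of code of your own. Each camera call takes 0.05 s, during which the arm holds its last target. There are 200 camera calls.

TASK

Slide the yellow parts bin from the bench onto the foot of the small ramp and push it up between the guide rails until its trailing edge has dropped behind the red lip and it lies flat in its seat, held from sliding back; then let go. Push it along the ramp surface rather than lifting it over, stay gentle with the sprung stop at the top (never more than about 22 N against any part of the ramp), and leave the carton, the bearing and the grease cartridge where they are.

Things in the scene. Friction and masses are not known exactly. Their poses are not given: they have to be found in the camera images.
- bin_center (a point): Centre of the loose yellow bin near the ramp's foot (other yellow bins farther right: leave them). 73 long (x) x 79 wide (y) x 50 mm high, 0.25 to 0.55 kg; this point is 25 mm above its underside. Its -x points to the low front (33 mm high), which goes up first; +x to the high back wall; z up. Starts 90 to 130 mm before the foot, up to 45 mm off the ramp's line, turned up to 0.35 rad.
- bin_back (a point): Middle of the top edge of the bin's upright back wall, at the bin's x = +35 mm, 50 mm above its underside; axes as the bin's. The wall is 2 mm thick, flat outside (x = +36 mm); it can be pushed, or pinched or straddled from above: inside, the bin is free for 60 mm in front of it, down to 2 mm above the underside.
- ramp_deck: Grey slippery plastic ramp deck, fixed. Origin: middle of its lower edge (foot), on its upper face, level with the bench; x up the slope along the face, y across to the left, z square to the face. Rises at 0.26 rad, 325 mm long. The bin slides back if let go on the slope. Nothing stands higher than 45 mm above the deck.
- rail_mouth (a point): On the deck's centre line 50 mm up from the foot, where the straight guide rails begin (deck axes). Aluminium rails 22 mm high, inner faces at y = +-43 mm, run from here to the top; below here they flare out to about +-55 mm at the foot.
- lip_slots (a point): On the deck face 150 mm up from the foot (deck axes): lower end of the lip's adjustment. The red lip, clamped across the channel, is NOT measured: its upright uphill face is 0 to 50 mm uphill of here. Downhill it is a wedge 32 mm long rising to 6 mm; uphill the deck is plain. The seated bin rests against the uphill face. Pressed hard, the bin's trailing edge may hang on the pusher; it drops as the push is eased.
- stop_low (a point): Where the spring stop's rubber face is at the lip's lowest setting: 227 mm up the deck, 28 mm above it (deck axes). It moves with the lip, always 77 mm uphill of the lip face, so the 73 mm bin has 4 mm of play. Pad 56 mm wide, about 4.5 N per mm, 9 mm travel. Pushing the bin takes 1 to 5 N (briefly to 8 N as it climbs the lip) until it meets the pad, then more fast.
- carton_center (a point): Centre of the small yellow carton, 30 x 66 x 31 mm, loose on the bench to the right of the ramp. A bystander.
- bearing_center (a point): Centre of the ball bearing, 65 mm across, 18 mm high, lying loose on the bench. A bystander.
- grease_center (a point): Centre of the standing white and red grease cartridge, 54 mm across, 218 mm high, loose on the bench. A bystander.
Things that resemble listed ones, but are neither listed nor needed, are in the scene too. Leave any brown look-alike of the part that bears bin_center alone.

How it is judged:
On the way:
1. the bin is on the slope between the rails: centre 30 to 120 mm up the deck, within 8 mm of its centre line, underside within 8 mm of the deck, parallel within 0.15 rad (x of bin_center in the frame of ramp_deck between 0.03 and 0.12 m and y of bin_center in the frame of ramp_deck between -0.008 and 0.008 m and z of bin_center in the frame of ramp_deck between 0.015 and 0.033 m and angle between the z axis of bin_center and the z axis of ramp_deck, either way round below 0.15 rad), for 0.1 s.
At the end, for the whole second after the job is handed in: The bin lies in its seat behind the lip: centre 180 to 245 mm up the deck and within 8 mm of its centre line, underside within 2.5 mm of the deck surface, parallel to the deck within 0.05 rad and in line with it within 0.12 rad; carton, bearing and grease cartridge within 15 mm of where they stood (x of bin_center in the frame of ramp_deck between 0.18 and 0.245 m and y of bin_center in the frame of ramp_deck between -0.008 and 0.008 m and z of bin_center in the frame of ramp_deck between 0.022 and 0.0275 m and angle between the z axis of bin_center and the z axis of ramp_deck, either way round below 0.05 rad and angle between the x axis of bin_center and the x axis of ramp_deck, either way round below 0.12 rad and distance of each of carton_center, bearing_center, grease_center from where it was at the start of the episode below 0.015 m); the robot touches nothing.
It fails at once if the ramp, its lip or its spring stop is pressed with more than 22 N (contact force between ramp_deck and anything else above 22 N).
It fails at once if the bin is lifted more than 15 mm off the deck over the ramp (x of bin_center in the frame of ramp_deck between 0.06 and 0.4 m and y of bin_center in the frame of ramp_deck between -0.1 and 0.1 m and z of bin_center in the frame of ramp_deck above 0.04 m).
It fails at once if the bin is tipped over (angle between bin_center's own z axis and vertical above 0.7 rad).
It fails at once if the carton, the bearing or the grease cartridge is moved by more than 15 mm (distance of any of carton_center, bearing_center, grease_center from where it was at the start of the episode above 0.015 m).
It also fails if it takes over 61 s, if anything falls off the work surface, if the arm or the gripper's body presses on something with over 40 N, if the wrist force passes 120 N, or if a joint passes its speed limit or range.

## Working session

There is one attempt and no reset: what is moved stays moved. The work goes in short steps, each a Python script; the robot and the scene stay as the last script left them, time stands still between calls to the robot, and variables do not carry over. Pictures are saved under pics/ and viewed, at most 10 in all, crops included, and the job is handed in when it is done.

```bash
mkdir -p pics; ls; python3 - <<'E'
from plant import bot,fingers,solver,readout,viewer,order
import cv2,numpy as np
for n in("top","side"):
    cv2.imwrite(f"pics/{n}0.png",viewer.grab_frame(n)); m=viewer.camera_model(n); print(n,m)
s=readout.get_state();print(s["time"],s["ee_pos"],s["tcp_rot"],bot.tcp_to_grasp)
E
```

```text
pics
top {'vfov': 44.215199789990066, 'cx': 326.2189137255048, 'cy': 191.41589061594553, 'camera_from_world': array([[-0.01563377, -0.9997758 , -0.01428024,  0.25043106],
       [-0.99575111,  0.01686389, -0.09052807,  0.49108611],
       [ 0.09074859,  0.01280427, -0.99579152,  1.03528366],
       [ 0.        ,  0.        ,  0.        ,  1.        ]])}
side {'vfov': 50.51248480981734, 'cx': 326.2841032967927, 'cy': 197.17501527965675, 'camera_from_world': array([[-0.99997037,  0.0045317 ,  0.00622295,  0.50264823],
       [-0.00387855,  0.40168953, -0.9157677 , -0.01114074],
       [-0.00664968, -0.9157647 , -0.40166005,  1.40562272],
       [ 0.        ,  0.        ,  0.        ,  1.        ]])}
0.1 [ 0.20929108 -0.58843147  0.23053102] [-7.21127725e-04  9.85432871e-01  1.70063227e-01 -1.89300374e-04] 0.0187
```

View pics/top0.png

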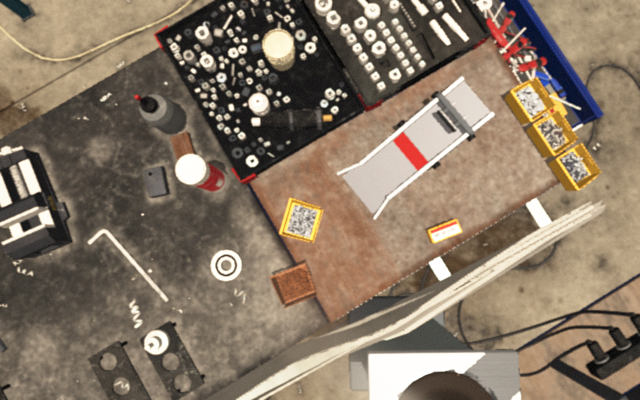

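View pics/side0.png

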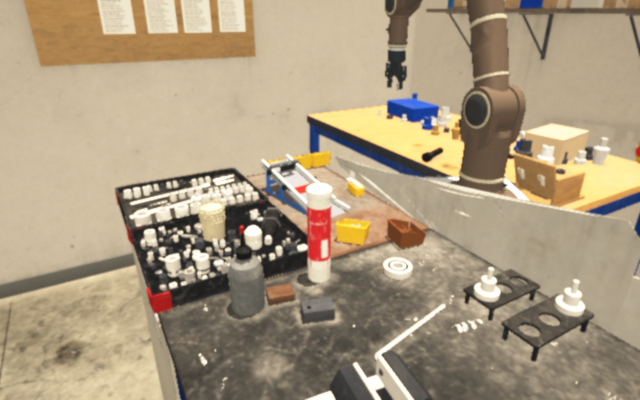

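The top view shows the bin at about (301,220), the ramp foot from (338,172) to (377,218), and the red lip near (410,150). The brown look-alike is at (294,283), the carton at (445,231), the bearing at (226,265), and the grease cartridge's foot near (212,178). Next I'll zoom in and compute positions.

```bash
cat > h.py <<'E'
from plant import bot,fingers,solver,readout,viewer,order
import cv2,numpy as np
def ray(n,u,v,z):
    m=viewer.camera_model(n);T=m["camera_from_world"];f=200/np.tan(np.radians(m["vfov"]/2))
    d=T[:3,:3].T@np.array([(u-m["cx"])/f,(v-m["cy"])/f,1]);c=-T[:3,:3].T@T[:3,3]
    return c+d*(z-c[2])/d[2]
def proj(n,p):
    m=viewer.camera_model(n);T=m["camera_from_world"];f=200/np.tan(np.radians(m["vfov"]/2))
    q=T[:3,:3]@np.asarray(p)+T[:3,3]; return f*q[:2]/q[2]+[m["cx"],m["cy"]]
def ymask(im):
    h=cv2.cvtColor(im,cv2.COLOR_BGR2HSV); return cv2.inRange(h,(18,130,120),(34,255,255))
E
python3 - <<'E'
from h import *
im=cv2.imread("pics/top0.png")
cv2.imwrite("pics/c.png",cv2.resize(im[70:250,270:510],None,fx=3.3,fy=3.3,interpolation=cv2.INTER_CUBIC))
h=cv2.cvtColor(im,cv2.COLOR_BGR2HSV)
red=(cv2.inRange(h,(0,150,120),(8,255,255))|cv2.inRange(h,(172,150,120),(180,255,255)))
for nm,m in(("y",ymask(im)),("red",red)):
    cs,_=cv2.findContours(cv2.morphologyEx(m,cv2.MORPH_CLOSE,np.ones((3,3))),cv2.RETR_EXTERNAL,cv2.CHAIN_APPROX_NONE)
    for c in cs:
        if cv2.contourArea(c)>150:
            r=cv2.minAreaRect(c);print(nm,r,cv2.boxPoints(r).round(1).tolist())
E
```

```text
y ((301.0283203125, 220.1509552001953), (36.125823974609375, 38.18622970581055), 15.945394515991211) [[278.3999938964844, 233.5], [288.8999938964844, 196.8000030517578], [323.6000061035156, 206.8000030517578], [313.20001220703125, 243.5]]
y ((554.4209594726562, 133.30145263671875), (121.19702911376953, 45.485565185546875), 56.97612762451172) [[502.29998779296875, 94.9000015258789], [540.5, 70.0999984741211], [606.5, 171.6999969482422], [568.4000244140625, 196.5]]
red ((212.36155700683594, 181.39230346679688), (17.014925003051758, 24.908445358276367), 37.87498474121094) [[198.0, 186.0], [213.3000030517578, 166.3000030517578], [226.6999969482422, 176.8000030517578], [211.39999389648438, 196.39999389648438]]
red ((410.0643005371094, 150.88601684570312), (39.05094909667969, 12.925098419189453), 49.96974182128906) [[392.6000061035156, 140.10000610351562], [402.5, 131.8000030517578], [427.6000061035156, 161.6999969482422], [417.70001220703125, 170.0]]
red ((498.7764587402344, 32.094112396240234), (29.75824546813965, 24.08270263671875), 85.60128784179688) [[485.6000061035156, 18.200000762939453], [509.6000061035156, 16.299999237060547], [511.8999938964844, 46.0], [487.8999938964844, 47.900001525878906]]
```

View pics/c.png

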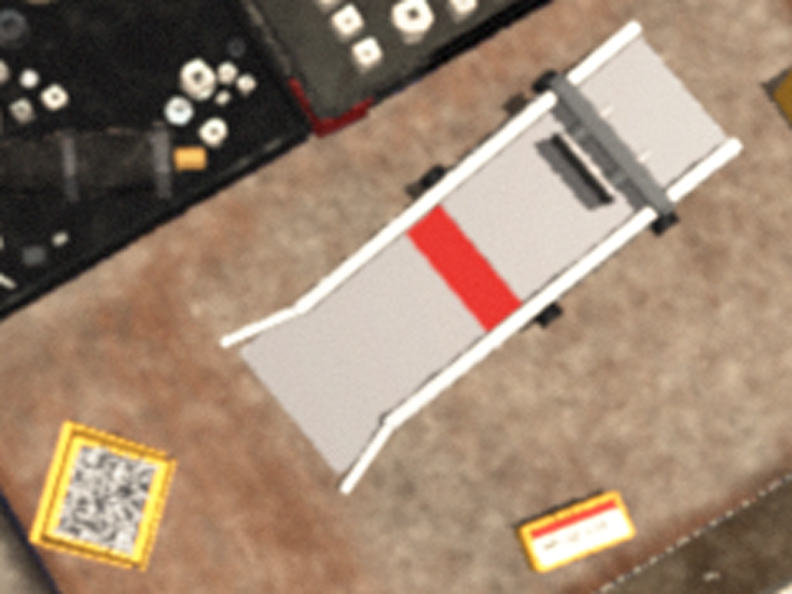

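The crop shows the foot corners at full-image (342.7,176.1) and (373.6,213.6), and the top corners at (463.9,82.1) and (489.7,113.3). The lip's upper edge runs from (403,132) to (428,162). I'll convert these to world points and check the bin's heading in a zoomed side view.

```bash
python3 - <<'E'
from h import *
P=lambda u,v,z:ray("top",270+u/3.3,70+v/3.3,z)
fl,fr=P(240,350,0),P(342,474,0); tl,tr=P(638,40,.0835),P(727,143,.0835)
print("foot",fl,fr,np.linalg.norm(fl-fr)); print("top",tl,tr)
fo=(fl+fr)/2;to=(tl+tr)/2;d=to-fo;print("len",np.linalg.norm(d),"dir",np.arctan2(d[1],d[0]), "perp",np.arctan2(*(-(fr-fl))[[1,0]])-np.pi/2)
for a in((408,232),(490,330),(440,205),(521,303)):
  for z in(.045,.05): print("lip",a,P(*a,z),np.linalg.norm((P(*a,z)-fo)))
for q in((70,423),(175,460),(145,568),(35,540)): print("bin",P(*q,.05)[:2],P(*q,.033)[:2])
im=cv2.imread("pics/side0.png")
cv2.imwrite("pics/s.png",cv2.resize(im[140:260,240:400],None,fx=5,fy=5,interpolation=cv2.INTER_CUBIC))
E
```

```text
foot [0.53068298 0.20576499 0.        ] [0.44670613 0.13969641 0.        ] 0.10685115153916461
top [ 0.71135437 -0.04486828  0.0835    ] [ 0.64470677 -0.09725872  0.0835    ]
len 0.3197749003531125 dir -0.9104735079894405 perp -0.9041885927267945
lip (408, 232) [0.59980401 0.0971849  0.045     ] 0.14169502063185122
lip (408, 232) [0.59883279 0.09782154 0.05      ] 0.14227372765278687
lip (490, 330) [0.53529417 0.04660263 0.045     ] 0.14179144353852355
lip (490, 330) [0.53463491 0.04748388 0.05      ] 0.14246853101740514
lip (440, 205) [0.6170626  0.07610328 0.045     ] 0.16685387184215156
lip (440, 205) [0.61600793 0.07684186 0.05      ] 0.16704299918286764
lip (521, 303) [0.55237731 0.02622864 0.045     ] 0.16596188685186414
lip (521, 303) [0.55163544 0.02720841 0.05      ] 0.16624768474238294
bin [0.47972613 0.31574028] [0.48106044 0.31717605]
bin [0.45508854 0.24932865] [0.4560158 0.2496672]
bin [0.38727979 0.26926397] [0.38708674 0.26993189]
bin [0.40595466 0.33855956] [0.40607016 0.34037234]
```

View pics/s.png

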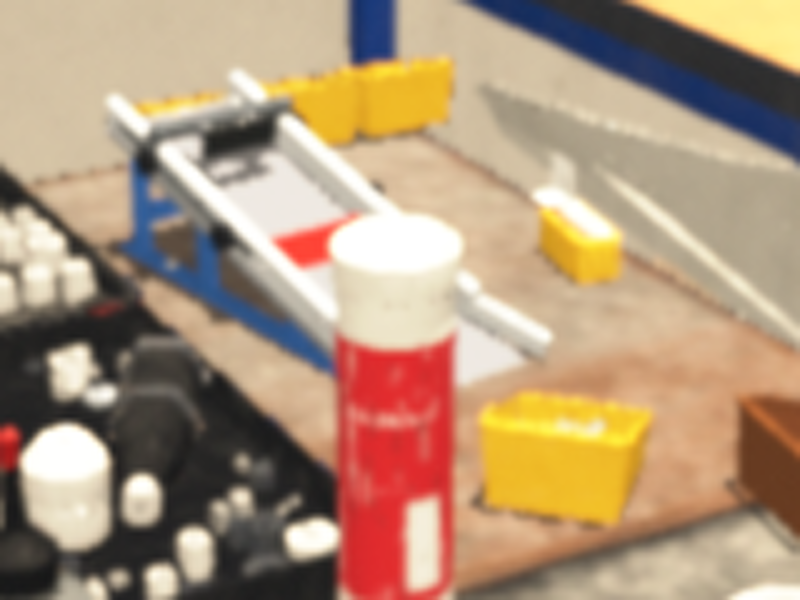

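The side zoom shows a yellow wall from (482,412) to (652,408) facing the side camera. The bin's yaw looks larger than stated, so I'll check which wall is the high one by predicting corners in the side view. In the same script I'll set out towards the bin.

```bash
python3 - <<'E'
from h import *
from scipy.spatial.transform import Rotation as R
C=np.array([[.4797,.3157],[.4551,.2493],[.3873,.2693],[.4060,.3386]])
for c in C:
    print(c,[(proj("side",[*c,z])-[240,140]).round(1)*5 for z in(.05,.033)],)
print("carton",ray("top",445,231,.031),"bearing",ray("top",226,265,.018),"grease top",ray("top",190,169,.218), "brown",ray("top",294,283,.04))
def q(h,s): # tool down, y axis along heading
    y=s*np.array([np.cos(h),np.sin(h),0]);z=np.array([0,0,-1.]);x=np.cross(y,z)
    return R.from_matrix(np.c_[x,y,z]).as_quat(scalar_first=True)
for h in(-1.87,-.3,-.907):
  for s in(1,-1):
    for p in((.432,.3,.15),(.432,.3,.02)):
      j=solver.solve_ik(np.array(p),q(h,s)); print(h,s,None if j is None else np.round(j,2))
bot.move_ptp([.35,.0,.33],q(-.907+np.pi/2,1)) if solver.solve_ik([.35,.0,.33],q(-.907+np.pi/2,1)) is not None else print("no")
a=viewer.grab_frame("top");b=viewer.grab_frame("side")
z=lambda i,x,y:cv2.resize(i[y:y+60,x:x+60],(400,400),interpolation=cv2.INTER_CUBIC)
cv2.imwrite("pics/z.png",np.hstack([z(a,272,190),z(b,325,200)]))
print(readout.get_state()["time"],readout.get_state()["ee_pos"])
E
```

```text
[0.4797 0.3157] [array([479.5, 418. ]), array([479., 447.])]
[0.4551 0.2493] [array([521.5, 362. ]), array([520.5, 390. ])]
[0.3873 0.2693] [array([649.5, 378.5]), array([648., 407.])]
[0.406  0.3386] [array([626., 439.]), array([624.5, 468.5])]
carton [ 0.40616989 -0.00754903  0.031     ] bearing [0.34110135 0.45952717 0.018     ] grease top [0.52135342 0.48043766 0.218     ] brown [0.30299481 0.31239501 0.04      ]
-1.87 1 [-1.02  0.35  0.4   1.95 -0.17  0.88 -2.4 ]
-1.87 1 [-1.01  0.56  0.4   2.04 -0.37  0.61 -2.23]
-1.87 -1 [ 0.03  0.51 -0.97  1.88  0.5   1.01  0.12]
-1.87 -1 [-0.04  0.72 -0.89  1.97  0.76  0.83 -0.09]
-0.3 1 [-0.06  0.46 -0.82  1.89  0.41  0.97 -1.37]
-0.3 1 [-0.19  0.63 -0.67  1.98  0.58  0.73 -1.52]
-0.3 -1 [ 0.18  0.66 -1.23  1.87  0.7   1.13  1.52]
-0.3 -1 [ 0.15  0.95 -1.25  1.96  1.06  1.09  1.26]
-0.907 1 [-0.14  0.43 -0.72  1.89  0.34  0.95 -1.92]
-0.907 1 [-0.23  0.62 -0.62  1.98  0.54  0.71 -2.09]
-0.907 -1 [ 0.07  0.54 -1.03  1.88  0.54  1.03  1.05]
-0.907 -1 [ 0.05  0.8  -1.04  1.97  0.89  0.92  0.77]
2.3917 [ 0.35022495 -0.00063474  0.32992208]
```

View pics/z.png

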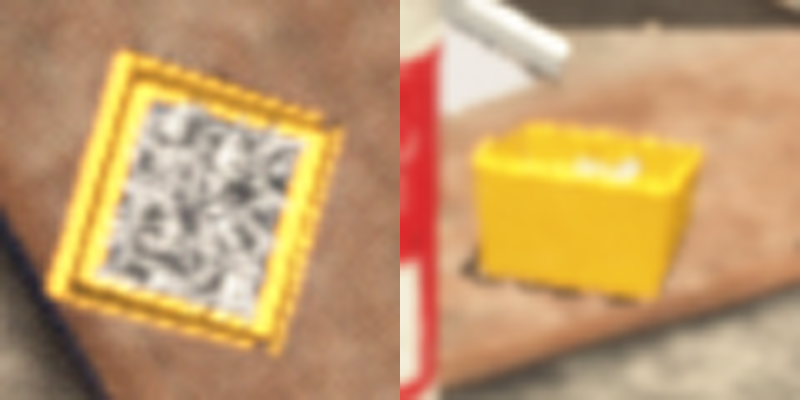

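The four rim corners match the side view only if the edge from (.480,.316) to (.406,.339) is the 50 mm wall. So the back faces +y and the bin's heading is about -1.87 rad, against -0.905 rad for the ramp. The plan is to pinch the back wall, drag and turn the bin into line before the foot, and then push it up with the fingers straddling the wall.

```bash
cat >> h.py <<'E'
from scipy.spatial.transform import Rotation as R
H=-.905; F=np.array([.4887,.1727,0]); u=np.array([np.cos(H),np.sin(H),0]); lat=np.array([-u[1],u[0],0]); Z=np.array([0,0,1.])
def q(h,pitch=0,s=-1):
    f=np.array([np.cos(h),np.sin(h),0]); y=f*np.cos(pitch)+Z*np.sin(pitch); z=f*np.sin(pitch)-Z*np.cos(pitch)
    y=s*y; return R.from_matrix(np.c_[np.cross(y,z),y,z]).as_quat(scalar_first=True)
A=.26; ud=u*np.cos(A)+Z*np.sin(A); nd=Z*np.cos(A)-u*np.sin(A)
def st(tag=""):
    s=readout.get_state(); f=s["contact_force"]; p=s["ee_pos"]-F
    print(tag,"t%.2f"%s["time"],"deck x%.4f y%.4f z%.4f"%(p@ud,p@lat,p@nd),"F up%.1f lat%.1f n%.1f"%(f@ud,f@lat,f@nd),"w%.3f"%s["width"]); return s
E
python3 - <<'E'
from h import *
# feasibility along the ramp
for s in(0,.1,.17): print(np.round(solver.solve_ik(F+ud*s+nd*.012,q(H,A)),2))
bk=np.array([.4428,.3271,0]);h1=-1.872
fingers.gripper_to(.5,20)
bot.move_ptp(bk+Z*.12,q(h1))
bot.servo_line(bk+Z*.016,guard=8); st("down")
fingers.gripper_to(0,20); st("pinch")
back=F-u*.092
bot.servo_line(F-u*.14+lat*.01+Z*.0165,rot=q(H),velocity=.08); st("turned")
bot.servo_line(back+Z*.0165,velocity=.06); st("aligned")
im=viewer.grab_frame("top")
cv2.imwrite("pics/a.png",cv2.resize(im[70:250,270:510],None,fx=3.3,fy=3.3,interpolation=cv2.INTER_CUBIC))
E
```

```text
[-0.08  0.64 -0.69  2.06  0.96  0.83  0.8 ]
[ 0.28  0.74 -0.96  1.98  1.09  1.    0.94]
[ 0.41  0.75 -0.99  1.91  1.08  1.03  1.1 ]
down t5.21 deck x-0.1403 y0.0599 z0.0548 F up1.3 lat-0.7 n-0.4 w0.500
pinch t5.65 deck x-0.1405 y0.0601 z0.0548 F up1.5 lat0.0 n5.9 w0.019
turned t6.77 deck x-0.1312 y0.0103 z0.0523 F up0.7 lat-0.3 n6.5 w0.019
aligned t7.73 deck x-0.0846 y0.0005 z0.0399 F up-0.4 lat0.2 n6.7 w0.024
```

View pics/a.png

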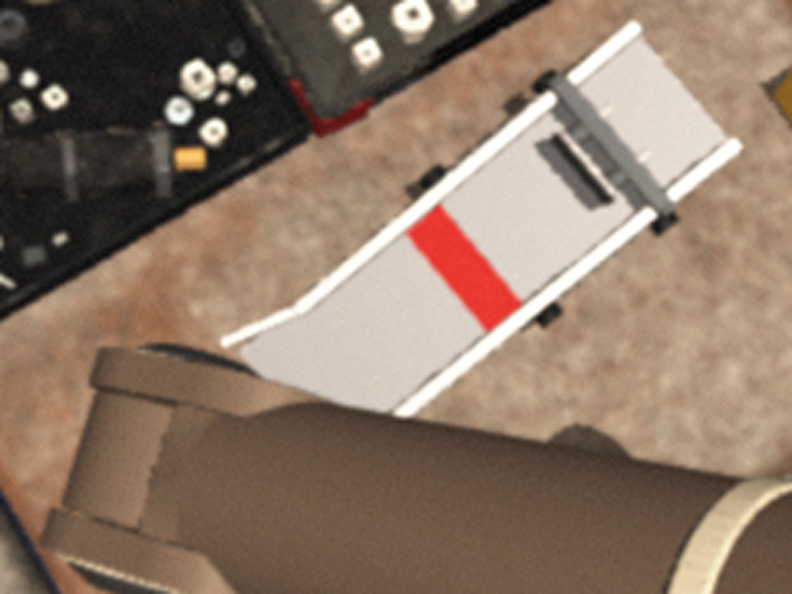

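The arm hides the bin, but the grip width of 2 mm says the wall is held and the bin is aligned 92 mm before the foot. I'll open to a straddle and push over the foot while changing the tilt.

```bash
python3 - <<'E'
from h import *
fingers.gripper_to(.2); st("open")
print(bot.servo_line(F-u*.0645+Z*.013,velocity=.04,guard=9)); st("foot")
for a in(.5,1):
    p0=F-u*.0645+Z*.013; p1=F+ud*.0085+nd*.013
    print(bot.servo_line(p0+(p1-p0)*a,rot=q(H,A*a),velocity=.03,guard=9)); st("tilt")
for x in(.03,.05):
    print(bot.servo_line(F+ud*(x+.0085)+nd*.013,velocity=.03,guard=9)); st("up")
cv2.imwrite("pics/b.png",np.vstack([cv2.resize(viewer.grab_frame(n)[y:y+120,x:x+240],(720,300*6//5-60),interpolation=cv2.INTER_CUBIC) for n,x,y in(("top",290,70),("side",230,140))]))
E
```

```text
open t8.08 deck x-0.0842 y-0.0006 z0.0391 F up-0.4 lat-0.2 n0.8 w0.204
False
foot t8.93 deck x-0.0584 y-0.0004 z0.0288 F up0.4 lat-0.7 n-0.7 w0.201
False
tilt t10.23 deck x-0.0252 y-0.0000 z0.0210 F up-1.4 lat-0.0 n-0.7 w0.199
False
tilt t11.54 deck x0.0083 y0.0003 z0.0132 F up-3.2 lat0.1 n2.1 w0.195
False
up t12.69 deck x0.0389 y-0.0002 z0.0128 F up-0.4 lat0.4 n-0.6 w0.200
False
up t13.51 deck x0.0588 y0.0001 z0.0131 F up0.0 lat0.4 n0.6 w0.196
```

View pics/b.png

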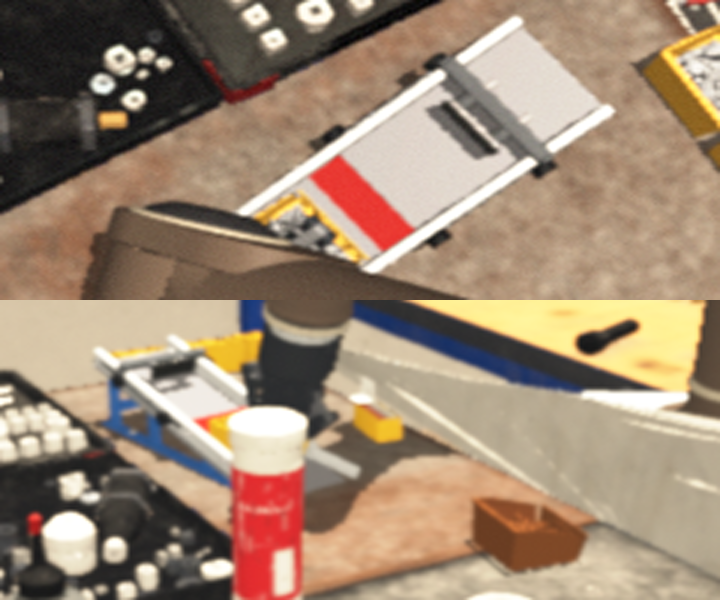

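The bin sits square in the channel, with its front about 10 mm short of the red lip. I'll keep pushing and log the force.

```bash
python3 - <<'E'
from h import *
T=.05
while T<.148:
    T+=.014 
    g=bot.servo_line(F+ud*(T+.0085)+nd*.013,velocity=.03,guard=9)
    s=st("T%.3f %s"%(T,g))
    if g: break
while not g and T<.2:
    T+=.002
    g=bot.servo_line(F+ud*(T+.0085)+nd*.013,velocity=.015,guard=8)
    s=st("T%.3f %s"%(T,g))
    if s["contact_force"]@ud<-8.5: break
E
```

```text
T0.064 False t14.22 deck x0.0731 y-0.0002 z0.0129 F up0.1 lat-0.3 n-0.4 w0.197
T0.078 False t14.84 deck x0.0870 y-0.0001 z0.0129 F up0.8 lat-0.5 n-0.6 w0.202
T0.092 False t15.46 deck x0.1011 y-0.0000 z0.0130 F up-0.7 lat1.2 n-0.5 w0.198
T0.106 False t16.07 deck x0.1150 y-0.0001 z0.0129 F up0.4 lat-0.6 n0.1 w0.199
T0.120 False t16.69 deck x0.1291 y-0.0002 z0.0129 F up-1.1 lat0.1 n-0.6 w0.198
T0.134 False t17.31 deck x0.1432 y-0.0002 z0.0129 F up0.4 lat0.6 n0.7 w0.198
T0.148 False t17.93 deck x0.1570 y-0.0002 z0.0129 F up0.6 lat-0.1 n-0.1 w0.198
T0.150 False t18.21 deck x0.1586 y-0.0001 z0.0130 F up-0.5 lat-0.1 n-0.7 w0.201
T0.152 False t18.49 deck x0.1605 y-0.0000 z0.0130 F up-0.6 lat-0.6 n-0.4 w0.199
T0.154 False t18.77 deck x0.1627 y-0.0000 z0.0130 F up-1.0 lat-0.2 n-0.7 w0.199
T0.156 False t19.06 deck x0.1648 y0.0000 z0.0130 F up-1.1 lat-0.2 n-1.1 w0.200
T0.158 False t19.34 deck x0.1668 y-0.0000 z0.0130 F up-0.7 lat0.4 n0.5 w0.198
T0.160 False t19.62 deck x0.1688 y0.0000 z0.0131 F up-0.4 lat-0.2 n0.2 w0.199
T0.162 False t19.91 deck x0.1708 y-0.0000 z0.0130 F up-0.3 lat-0.2 n-0.1 w0.198
T0.164 False t20.19 deck x0.1727 y0.0000 z0.0130 F up-1.0 lat-0.8 n-1.1 w0.199
T0.166 False t20.48 deck x0.1747 y0.0000 z0.0130 F up-0.6 lat-0.5 n-0.3 w0.197
T0.168 False t20.76 deck x0.1757 y0.0001 z0.0130 F up-5.1 lat0.8 n-0.4 w0.198
T0.170 False t21.04 deck x0.1766 y0.0001 z0.0130 F up-7.7 lat-0.0 n0.1 w0.200
T0.172 False t21.32 deck x0.1774 y0.0002 z0.0130 F up-9.5 lat-0.5 n1.5 w0.198
```

Contact with the stop begins at T≈0.166, so the lip face is near 0.162, which agrees with the picture. I'll ease off slowly, lift out along the deck normal and look.

```bash
python3 - <<'E'
from h import *
for T in(.168,.166,.164,.162,.159,.156):
    bot.servo_line(F+ud*(T+.0085)+nd*.013,velocity=.015); st("%.3f"%T)
bot.dwell(.3)
print(bot.servo_line(F+ud*(.156+.0085)+nd*.11,velocity=.06,guard=6)); st("out")
p=F+ud*.16+nd*.11
bot.servo_line(np.array([.38,.1,.3]),velocity=.2); bot.move_ptp([.35,-.25,.33],q(H)); st("away")
cv2.imwrite("pics/d.png",np.vstack([cv2.resize(viewer.grab_frame(n)[y:y+100,x:x+200],(600,300),interpolation=cv2.INTER_CUBIC) for n,x,y in(("top",330,70),("side",230,140))]))
E
```

```text
0.168 t21.74 deck x0.1757 y0.0001 z0.0130 F up-6.7 lat0.8 n-0.3 w0.197
0.166 t22.02 deck x0.1749 y0.0000 z0.0130 F up-2.4 lat1.3 n-0.9 w0.202
0.164 t22.31 deck x0.1732 y-0.0001 z0.0130 F up-0.4 lat-0.8 n-0.8 w0.202
0.162 t22.59 deck x0.1705 y0.0000 z0.0130 F up0.4 lat0.1 n-0.6 w0.196
0.159 t22.94 deck x0.1673 y0.0000 z0.0130 F up0.3 lat0.2 n0.7 w0.196
0.156 t23.29 deck x0.1643 y0.0000 z0.0130 F up0.4 lat0.4 n0.0 w0.201
False
out t25.36 deck x0.1644 y-0.0002 z0.1096 F up0.3 lat0.3 n-0.6 w0.200
away t28.07 deck x0.3227 y-0.3690 z0.2552 F up0.4 lat0.1 n0.7 w0.200
```

View pics/d.png

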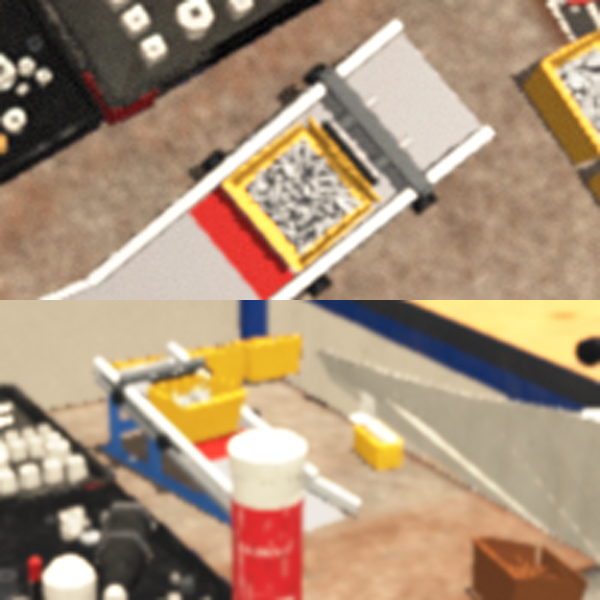

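The bin sits above the red lip, just short of the stop, with a gap visible to the pad. I'll check the rim against the predicted seated position and also how far the bystanders have moved.

```bash
python3 - <<'E'
from h import *
a=viewer.grab_frame("top")
for n in(.05,.056): print(n,[proj("top",F+ud*.163+nd*n+lat*y) for y in(.0385,-.0385)],[proj("side",F+ud*.163+nd*n+lat*y) for y in(.0385,-.0385)])
print("seen top (405,131.7),(429.3,159.3)")
d=cv2.absdiff(a,cv2.imread("pics/top0.png")).max(2)
for nm,x,y in(("carton",445,231),("bearing",226,265),("grease",200,175)): print(nm,d[y-22:y+22,x-22:x+22].mean())
E
```

```text
0.05 [array([403.35729786, 131.7269836 ]), array([427.81383532, 160.78320734])] [array([291.85391744, 176.49726768]), array([312.17031057, 171.17996781])]
0.056 [array([403.17686652, 131.5963044 ]), array([427.77671599, 160.82330984])] [array([292.0897493 , 174.85365183]), array([312.45079216, 169.57694477])]
seen top (405,131.7),(429.3,159.3)
carton 4.0315082644628095
bearing 3.928719008264463
grease 3.193698347107438
```

```bash
python3 - <<'E'
from h import *
b=viewer.grab_frame("side")
cv2.imwrite("pics/e.png",cv2.resize(b[150:200,255:330],(750,500),interpolation=cv2.INTER_CUBIC))
E
```

```text
(no output)
```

View pics/e.png

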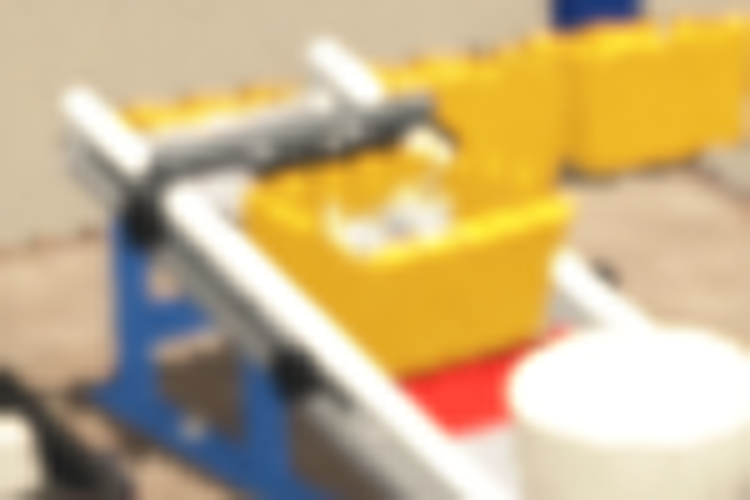

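In the side view the back rim corners are at (292.0,176.2) and (312.2,170.5). That matches the seated prediction of (291.9,176.5) and (312.2,171.2), whereas a bin perched on the lip would be about 1.6 px higher. The bystanders haven't moved.

```bash
python3 -c "
from plant import order
print(order.hand_in())"
```

```text
the job is handed in; nothing more can be done
None
```

The job is handed in: the camera views show the bin lying flat in its seat behind the red lip, released, with the carton, bearing and grease cartridge unmoved; the highest push logged at the spring stop was about 10 N, and no verdict came back.

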